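# Panel and dome of a snow globe display

### The job

Finish the snow globe display: take the blue night-sky panel out of the wooden rack and slide it upright, edge first, fully home into the white slotted block on the round plinth, and let go of it. Then gently set the large glass dome, kept upright, over the panel and down over the plinth's raised step, until its brass rim lies flat on the dark plinth. Leave the green panel, the small dome, the figurines and the jar where they stand.

Things in the scene. Friction and masses are not known exactly. Their poses are not given: they have to be found in the camera images.
- blue_panel: Rigid blue plastic panel, 58 wide (its x) x 8 thick (its y) x 84 mm tall (its z), 60 g, moon, stars and a white snow band on both faces; either face may look forward. Origin: centre of its lower 58 x 8 mm edge. It starts upright in one of the rack's two slots, its lower edge 10 mm above the table.
- green_panel: Rigid green panel of the same size with white fir trees, upright in the rack's other slot. Origin: centre of its lower edge. Not to be moved.
- rack: Fixed wooden rack, 90 (x) x 144 (y) x 26 mm (z), origin: centre of its underside. Two slots 61 (x) x 11 mm (y), 16 mm deep, centred at y = -42 and +42 mm in its frame.
- plinth: Fixed round plinth, origin: centre of its underside, z up. Dark disc 140 mm in diameter, 16 mm high; on it a raised round step (the dome's spigot) 98 mm in diameter, 14 mm high, rim chamfered; on that a white block 76 (x) x 36 (y) x 26 mm high, its top 56 mm above the table, with the slot along the plinth's x.
- slot_mouth (a point): Centre of the slot's mouth, in the top face of the white block, 56 mm above the table; axes as the plinth's. The slot is 61 mm long (x), 11 mm wide (y), with a 2 mm chamfer, 22 mm deep: its floor is 34 mm above the table. The panel standing in it reaches 118 mm above the table.
- seat (a point): Centre of the dark disc's top face, 16 mm above the table, on which the dome's brass rim comes to lie.
- large_dome: Large clear glass dome, open below, with brass rim band and round dark wooden knob, upright on the table; 0.28 to 0.44 kg. Origin: centre of the rim's underside, z up. Outer diameter 112 mm (band 116, 10 mm high), inner diameter 104, inner height 112; shallow glass crown up to 128 mm; the knob, 26 mm in diameter, rises from 128 to 166 mm.
- large_dome_knob (a point): Point on the large dome's axis 147 mm above its rim, halfway up the knob.
- small_dome: Small clear glass dome, brass rim band 84 mm in diameter and brass knob, 114 mm tall, standing on the table; it does not fit. Origin: centre of its rim. Not to be moved.
- reindeer: White ceramic reindeer with gilt antlers, 125 mm tall, base 70 x 30 mm. Origin: centre of its underside. Not to be moved.
- cottage: Resin cottage with a red roof, 86 x 78 mm, 83 mm tall. Origin: centre of its underside. Not to be moved.
- fir_tree: Pewter fir tree, 115 mm tall, 68 mm wide. Origin: centre of its underside. Not to be moved.
- jar: Closed glass jar with a red cap, 60 mm in diameter, 85 mm tall. Origin: centre of its underside. Not to be moved.
Mind the look-alikes: they are no part of the job. Leave any pink or purple look-alike of the large_dome alone. Of the things that look like the blue_panel, the larger one is meant.

How it is judged:
On the way:
1. the blue panel stands fully home in the plinth's slot, let go, with the dome not yet over it (z of blue_panel in the frame of slot_mouth below -0.019 m and horizontal distance between blue_panel and slot_mouth below 0.006 m and angle between the x axis of blue_panel and the x axis of plinth, either way round below 0.15 rad and angle between blue_panel's own z axis and vertical below 0.2 rad and contact force between blue_panel and the fingers below 0.3 N and linear speed of blue_panel below 0.02 m/s and horizontal distance between large_dome and seat above 0.1 m), for 0.2 s.
At the end, for the whole second after the job is handed in: Blue panel in the slot: edge 19 mm or more below the mouth, within 6 mm and 0.15 rad, lean under 0.2 rad. Dome over it: rim within 3 mm of the disc, 6 mm of the axis, 0.04 rad of upright. Both at rest; green panel, small dome, reindeer, cottage, fir tree, jar within 20 mm of their starts (z of blue_panel in the frame of slot_mouth below -0.019 m and horizontal distance between blue_panel and slot_mouth below 0.006 m and angle between the x axis of blue_panel and the x axis of plinth, either way round below 0.15 rad and angle between blue_panel's own z axis and vertical below 0.2 rad and horizontal distance between large_dome and seat below 0.006 m and z of large_dome in the frame of seat between -0.004 and 0.003 m and angle between large_dome's own z axis and vertical below 0.04 rad and linear speed of each of large_dome, blue_panel below 0.01 m/s and distance of each of green_panel, small_dome, reindeer, cottage, fir_tree, jar from where it was at the start of the episode below 0.02 m); the robot touches nothing.
It fails at once if the large dome is dropped: falls faster than 0.45 m/s with no finger on it (linear speed of large_dome above 0.45 m/s and contact force between large_dome and the fingers below 0.1 N).
It fails at once if the large dome is struck or pressed on the plinth with more than 45 N (not gently) (contact force between large_dome and plinth above 45 N).
It fails at once if the large dome is tipped more than 0.5 rad (not kept upright) (angle between large_dome's own z axis and vertical above 0.5 rad).
It fails at once if a thing to be left alone is moved more than 30 mm (distance of any of green_panel, small_dome, reindeer, cottage, fir_tree, jar from where it was at the start of the episode above 0.03 m).
It fails at once if a thing to be left alone is tipped over (angle between any of green_panel, small_dome, reindeer, cottage, fir_tree, jar's own z axis and vertical above 0.6 rad).
It also fails if it takes over 72 s, if anything falls off the work surface, if the arm or the gripper's body presses on something with over 40 N, if the wrist force passes 120 N, or if a joint passes its speed limit or range.

### The arm

A 6-joint arm with a two-finger parallel gripper is mounted at the origin on the work surface. World frame = base frame: x ahead of the robot, y to its left, z up, the work surface at z = 0. Lengths are in m, angles in rad, forces in N, time in s.
With the tool pointing down it reaches from about 0.25 to 0.725 m from the base axis. Payload 4 kg.
Tool frame: the origin (TCP) lies at the very end of the fingers, on their centre line; the grasp point (between the pads) lies 19 mm behind it; z points along the fingers, y is the line along which they close (so a half turn about z gives the same grasp; the last joint's range is limited). The gripper opens to 85 mm and grips with 20 to 120 N. Pads are 22 mm wide; open, the fingers measure 114 mm over their backs; the gripper's body (76 mm by 85 mm) begins 54 mm behind the grasp point. The pads swing forward as they close: fully open they stand 13 mm farther back than shut.
Start: joints at [-1.161, 0.241, 0.005, 1.335, 0, 1.571], TCP at [0.199, -0.459, 0.231] pointing down, gripper open.
Joint ranges: [-2.72, 2.72], [-1.05, 1.87], [-1.09, 1.28], [-1.99, 2.15], [-1.42, 1.44], [-3.14, 3.14]. Speed limits (rad/s): [2.79, 2.79, 3.14, 3.14, 3.14, 3.14].

### API

Orientations are given as a unit quaternion [x, y, z, w].
In Python, from workcell import * gives the robot as it stands. The module is installed in compiled form; this text tells all that it offers.
- The arm moves only by the tool send_rows, never from a script. Its argument "steps" is text: rows parted by semicolons, each of 7 numbers parted by spaces: the opening, from -1 (shut) to 1 (fully open), then the shift along the world's x, y, z in m, then the turn, a rotation vector about the world's x, y, z in rad. A call has exactly 5 rows; each row shifts and turns the commanded pose from where the row before left it; what a row does not reach is not made up. A row lasts 1/12 s, in which the tool goes at most 41.7 mm and 7.16 degrees, less where a joint would pass 70% of its speed; a pose out of reach is approached as far as the arm can. A call is refused whole if a number of a shift passes 0.0417 or a number of a turn 0.125, either way. A call with a gripper value outside its range is refused whole. The fingers move at their own pace and stop on an object; the grip force is fixed at half the most. Time passes only in rows, so rows that do not move let the fingers close, or fill a call up. It gives the time, the measured TCP pose, the force, the opening and the grip force at its end, in the units of the state.
- get_obs(): the state, without advancing time (a new reading comes with each control period).
- camera(name): name is "scene" or "top" or "wrist"; returns a dict with "frame" (400x640x3 uint8, red, green, blue), "range_z" (400x640 float32, m along the optical axis (not along the pixel's ray), 0 where there is no reading), "camera_matrix" (3x3 intrinsics, pixels), "extrinsics" (4x4, takes a point from world to camera coordinates); the wrist camera has in their place "T_tool_cam" (4x4, takes a point from camera to tool coordinates, whose origin is the TCP and whose axes are the flange's). Camera axes: x right, y down, z forward; pixel columns grow to the right and rows downward; lengths in m; the calibration is good to about 2 mm. A picture is of the moment at which its call begins: read the wrist's pose just before it.
- job_done(): hands the job in; it is judged then, once.
The state is a dict: "clock": time; "joint_pos": joint angles; "joint_vel": joint speeds; "tau": joint torques, N m; "eef_pos": TCP position; "tool_rot": TCP orientation; "ft_force": force on the tool from outside, world axes, zero at the start; "ft_torque": the same for the moment, N m; "grip_width": finger opening in m; "grasp_force": force on a finger pad.
Only numpy, scipy, OpenCV 4.12 (cv2) and the standard library are available. Lean on these libraries where they do the work, as an engineer would, in place of code of your own. Each camera call takes 0.05 s, during which the arm holds its last target. There are 200 camera calls.

## Working session

There is one attempt and no reset: what is moved stays moved. The work goes in short steps, Python scripts to look and compute and a tool call to move; the robot and the scene stay as the last step left them, time stands still between calls to the robot, and variables do not carry over. Pictures are saved under pics/ and viewed, at most 10 in all, crops included, and the job is handed in when it is done.

Besides the shell and the picture viewer there is one more tool, called after ">>>" by a JSON object that holds its "method" and its "body". send_rows: Moves the arm, as the interface text tells. Its arguments: {"type":"object","properties":{"steps":{"type":"string"}},"required":["steps"]}

```bash
mkdir -p pics
cat > h.py <<'E'
from workcell import *
import numpy as np, cv2
from scipy.spatial.transform import Rotation as R
def pts(c):
    z=c["range_z"];K=c["camera_matrix"];v,u=np.mgrid[:400,:640]
    P=np.stack([(u-K[0,2])/K[0,0]*z,(v-K[1,2])/K[1,1]*z,z],-1)
    E=np.linalg.inv(c["extrinsics"]);return P@E[:3,:3].T+E[:3,3]
E
python3 - <<'E'
from h import *
import pickle
o=get_obs();print({k:np.round(v,3) for k,v in o.items()})
for n in("scene","top"):
    c=camera(n);pickle.dump(c,open(n+".pkl","wb"));cv2.imwrite(f"pics/{n}0.png",c["frame"][:,:,::-1])
    print(n,np.round(c["camera_matrix"],1).tolist(),np.round(np.linalg.inv(c["extrinsics"]),3).tolist())
E
```

```text
{'clock': np.float64(0.0), 'joint_pos': array([-1.161,  0.241,  0.004,  1.335, -0.   ,  1.571]), 'joint_vel': array([ 0.   , -0.   ,  0.   ,  0.   ,  0.001, -0.   ]), 'tau': array([-1.0000e-03, -3.7231e+01,  2.5241e+01,  1.7000e-02, -0.0000e+00,
       -0.0000e+00]), 'eef_pos': array([ 0.199, -0.458,  0.23 ]), 'tool_rot': array([ 0.979,  0.203, -0.   , -0.001]), 'ft_force': array([ 0.683, -0.359,  0.484]), 'ft_torque': array([ 0.059, -0.006, -0.088]), 'grasp_force': np.float64(0.0), 'grip_width': np.float64(0.085)}
scene [[380.8, 0.0, 320.6], [0.0, 380.8, 195.3], [0.0, 0.0, 1.0]] [[-0.904, 0.306, -0.298, 0.861], [0.427, 0.668, -0.61, 0.544], [0.012, -0.678, -0.735, 0.879], [0.0, 0.0, 0.0, 1.0]]
top [[422.1, 0.0, 319.5], [0.0, 422.1, 206.7], [0.0, 0.0, 1.0]] [[-0.013, -0.981, 0.191, 0.297], [-1.0, 0.014, 0.003, -0.072], [-0.006, -0.191, -0.982, 1.256], [0.0, 0.0, 0.0, 1.0]]
```

View pics/scene0.png

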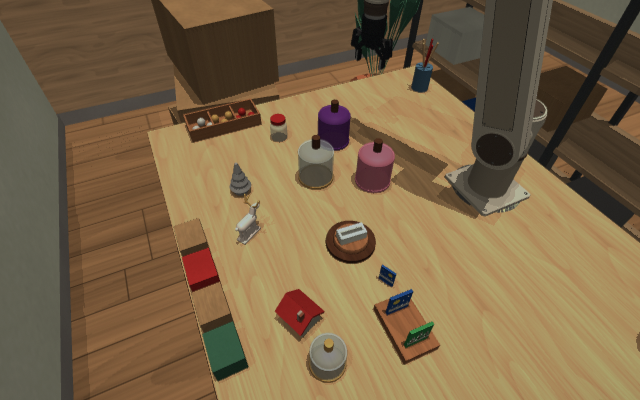

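View pics/top0.png

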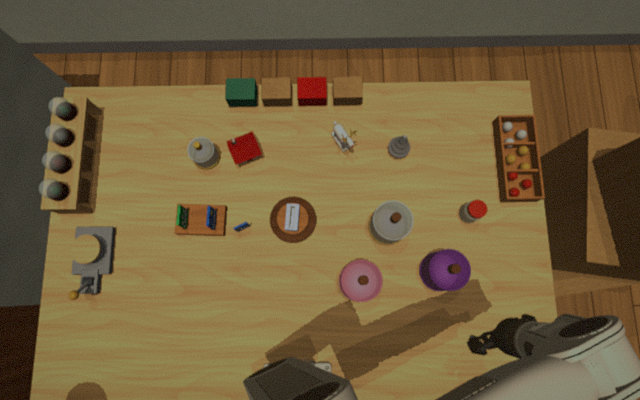

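Candidates for the blue panel: the one in the rack, scene (400,301) / top (212,216), and a small one on its own, scene (387,274) / top (242,227). I choose the larger one, in the rack. Candidates for the dome: clear, scene (316,165) / top (391,222); pink (375,165); purple (334,127). The small clear one is at scene (328,355). I choose the large clear dome.

```bash
cat > m.py <<'E'
from h import *
import pickle
for n in("top","scene"):
    c=pickle.load(open(n+".pkl","rb"));P=pts(c);hsv=cv2.cvtColor(c["frame"],cv2.COLOR_RGB2HSV)
    H,S,V=[hsv[...,i].astype(int) for i in range(3)];z=P[...,2]
    ok=(c["range_z"]>0)&(abs(P[...,1])<.5)&(P[...,0]>.1)&(P[...,0]<.8)
    def rep(name,m,k=15):
        nn,l,s,cc=cv2.connectedComponentsWithStats((m&ok).astype(np.uint8))
        for i in range(1,nn):
            if s[i,4]<k: continue
            q=P[l==i];r=cv2.minAreaRect(q[:,:2].astype(np.float32)*1000)
            print(n,name,s[i,4],cc[i].round(),"med",np.median(q,0).round(3),"z",np.percentile(q[:,2],[2,98]).round(3),"rect",np.round(r[0]),np.round(r[1]),round(r[2],1))
    rep("blue",(H>100)&(H<125)&(S>130)&(V>40)&(z>.01)&(z<.2))
    rep("blueTop",(H>95)&(H<125)&(S>100)&(z>.085)&(z<.12),5)
    rep("green",(H>45)&(H<85)&(S>100)&(z>.01)&(z<.15))
    rep("white",(S<60)&(V>90)&(z>.046)&(z<.066))
    rep("disc",(z>.012)&(z<.021)&(V<110)&(S>60),100)
    rep("step",(z>.025)&(z<.035),100)
    rep("high",(z>.13)&(z<.19)&(P[...,1]>-.35),10)
sc=[]
for n,b in(("top",(170,195,325,250)),("scene",(280,220,450,370))):
    f=pickle.load(open(n+".pkl","rb"))["frame"][b[1]:b[3],b[0]:b[2],::-1]
    f=cv2.resize(f,None,fx=3 if n=="scene" else 5,fy=3 if n=="scene" else 5,interpolation=2);cv2.imwrite(f"pics/c_{n}.png",f);sc.append(f[:, :780])
E
python3 m.py
```

```text
top blue 52 [208. 216.] med [0.499 0.243 0.093] z [0.087 0.097] rect [501. 244.] [ 7. 51.] 88.3
top blue 20 [241. 225.] med [0.479 0.158 0.059] z [0.043 0.064] rect [479. 159.] [ 3. 34.] 24.4
top blueTop 58 [208. 216.] med [0.501 0.243 0.093] z [0.087 0.097] rect [503. 244.] [ 7. 54.] 88.3
top green 111 [180. 216.] med [0.505 0.326 0.09 ] z [0.05  0.097] rect [506. 328.] [ 9. 55.] 87.0
top white 38 [337. 131.] med [ 0.757 -0.121  0.063] z [0.055 0.066] rect [ 761. -122.] [56. 12.] 19.8
top white 257 [292. 217.] med [0.503 0.012 0.055] z [0.048 0.06 ] rect [504.  13.] [36. 77.] 86.1
top disc 757 [293. 220.] med [0.495 0.012 0.016] z [0.012 0.02 ] rect [502.  13.] [134. 136.] 89.2
top step 665 [201. 220.] med [0.498 0.285 0.027] z [0.025 0.032] rect [505. 287.] [144.  90.] 87.4
top step 455 [293. 219.] med [0.499 0.005 0.029] z [0.025 0.034] rect [500.  12.] [90. 97.] 0.3
top high 105 [395. 217.] med [ 0.479 -0.266  0.164] z [0.131 0.169] rect [ 483. -267.] [34. 25.] 28.5
top high 96 [363. 280.] med [ 0.318 -0.176  0.165] z [0.131 0.169] rect [ 321. -179.] [27. 30.] 8.9
scene blue 102 
[... 798 characters left out ...]
ne step 318 [352. 244.] med [0.516 0.037 0.029] z [0.025 0.034] rect [517.  27.] [65. 94.] 57.1
scene step 116 [392. 308.] med [0.525 0.246 0.026] z [0.025 0.034] rect [505. 237.] [41. 91.] 82.1
scene step 113 [409. 315.] med [0.492 0.273 0.026] z [0.025 0.028] rect [492. 274.] [33. 50.] 58.7
scene step 490 [406. 337.] med [0.53  0.317 0.026] z [0.025 0.032] rect [510. 306.] [107.  91.] 87.2
scene high 104 [316. 141.] med [ 0.488 -0.261  0.156] z [0.131 0.167] rect [ 485. -268.] [25. 21.] 67.0
scene high 112 [377. 145.] med [ 0.327 -0.171  0.155] z [0.133 0.167] rect [ 323. -177.] [29. 25.] 59.8
scene high 58 [487. 165.] med [0.123 0.055 0.186] z [0.179 0.19 ] rect [124.  55.] [ 7. 67.] 24.1
```

View pics/c_scene.png

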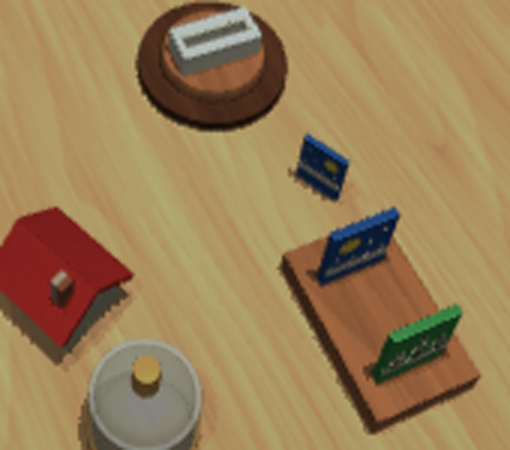

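The close crop confirms it: the larger blue panel stands in the rack slot nearest the plinth, and the small look-alike is free-standing beside it. Both block and panel have x at about -3.5°. I start moving, turning -0.46 rad.

>>> {"method": "send_rows", "body": {"steps": "0 0.016 0.037 0.004 0 0 -0.0925;0 0.016 0.037 0.004 0 0 -0.0925;0 0.016 0.037 0.004 0 0 -0.0925;0 0.016 0.037 0.004 0 0 -0.0925;0 0.016 0.037 0.004 0 0 -0.0925"}}

```text
clock: 0.52
eef_pos: [0.279, -0.2721, 0.251]
tool_rot: [1.0, -0.029, -0.0, -0.0]
ft_force: [1.5, -0.4, -0.3]
grip_width: 0.0427
grasp_force: 0.0
```

```bash
python3 -c "
from h import *
o=get_obs();print(o['joint_pos'].round(3),o['eef_pos'].round(3),o['tool_rot'].round(3),o['grip_width'])"
```

```text
[-0.773  0.013 -0.208  1.35   0.     2.426] [ 0.279 -0.272  0.251] [ 1.    -0.029 -0.    -0.   ] 0.04267337335559863
```

>>> {"method": "send_rows", "body": {"steps": "0 0.0151 0.0345 0 0 0 0.1047;0 0.0151 0.0345 0 0 0 0.1047;0 0.0151 0.0345 0 0 0 0.1047;0 0.0151 0.0345 0 0 0 0.1047;0 0.0151 0.0345 0 0 0 0.1047"}}

```text
clock: 0.93
eef_pos: [0.3546, -0.0996, 0.2512]
tool_rot: [0.972, 0.236, -0.0, 0.0]
ft_force: [0.6, -1.7, -0.5]
grip_width: 0.0425
grasp_force: 0.0
```

>>> {"method": "send_rows", "body": {"steps": "0 0.0151 0.0345 0 0 0 0.1047;0 0.0151 0.0345 0 0 0 0.1047;0 0.0151 0.0345 0 0 0 0.1047;0 0.0151 0.0345 0 0 0 0.1047;0 0.0151 0.0345 0 0 0 0.1047"}}

```text
clock: 1.35
eef_pos: [0.4301, 0.073, 0.251]
tool_rot: [0.877, 0.48, -0.0, 0.0]
ft_force: [0.9, -0.2, -0.3]
grip_width: 0.0425
grasp_force: 0.0
```

>>> {"method": "send_rows", "body": {"steps": "0 0.0151 0.0345 0 0 0 0.1047;0 0.0151 0.0345 0 0 0 0.1047;0 0.0151 0.0345 0 0 0 0.1047;0 0.0151 0.0345 0 0 0 0.1047;0 0.0151 0.0345 0 0 0 0.1047"}}

```text
clock: 1.77
eef_pos: [0.5057, 0.2453, 0.2506]
tool_rot: [0.723, 0.69, -0.001, -0.0]
ft_force: [1.0, -0.8, 0.6]
grip_width: 0.0428
grasp_force: 0.0
```

>>> {"method": "send_rows", "body": {"steps": "0 0 0 0 0 0 0.1047;0 0 0 0 0 0 0.1047;0 0 0 0 0 0 0.1047;0 0 0 0 0 0 0.1047;0 0 0 0 0 0 0.1047"}}

```text
clock: 2.18
eef_pos: [0.5052, 0.2436, 0.2504]
tool_rot: [0.52, 0.854, -0.001, -0.0]
ft_force: [-0.5, -0.1, -0.1]
grip_width: 0.0426
grasp_force: 0.0
```

>>> {"method": "send_rows", "body": {"steps": "0 0 0 0 0 0 0.1047;0 0 0 0 0 0 0.1047;0 0 0 0 0 0 0.1047;0 0 0 0 0 0 0.1047;0 0 0 0 0 0 0.1047"}}

```text
clock: 2.6
eef_pos: [0.5053, 0.2434, 0.2506]
tool_rot: [0.281, 0.96, -0.0, -0.001]
ft_force: [-0.1, 0.3, -0.5]
grip_width: 0.0427
grasp_force: 0.0
```

>>> {"method": "send_rows", "body": {"steps": "0 0 0 0 0 0 0.1047;0 0 0 0 0 0 0.1047;0 0 0 0 0 0 0.1047;0 0 0 0 0 0 0.1047;0 0 0 0 0 0 0.1047"}}

```text
clock: 3.02
eef_pos: [0.5053, 0.2434, 0.2506]
tool_rot: [0.024, 1.0, -0.0, -0.001]
ft_force: [-0.0, 0.8, 0.7]
grip_width: 0.0426
grasp_force: 0.0
```

```bash
cat >> h.py <<'E'
def wrist(name=None):
    o=get_obs();c=camera("wrist")
    T=np.eye(4);T[:3,:3]=R.from_quat(o["tool_rot"]).as_matrix();T[:3,3]=o["eef_pos"]
    c["extrinsics"]=np.linalg.inv(T@c["T_tool_cam"]);
    if name: cv2.imwrite(f"pics/{name}.png",c["frame"][:,:,::-1])
    return o,c
def rects(c,m,k=40):
    P=pts(c);nn,l,s,cc=cv2.connectedComponentsWithStats((m&(c["range_z"]>0)).astype(np.uint8))
    for i in range(1,nn):
        if s[i,4]<k: continue
        q=P[l==i];r=cv2.minAreaRect(q[:,:2].astype(np.float32)*1000)
        print(s[i,4],cc[i].round(),"med",np.median(q,0).round(4),"z",np.percentile(q[:,2],[2,98]).round(4),"rect",np.round(r[0],1),np.round(r[1],1),round(r[2],1))
E
python3 -c "
from h import *
o,c=wrist('w1');print(o['joint_pos'].round(3),o['eef_pos'].round(4),o['tool_rot'].round(4))
print(c['T_tool_cam'].round(3).tolist())
z=pts(c)[...,2];h=cv2.cvtColor(c['frame'],cv2.COLOR_RGB2HSV)
rects(c,(h[...,0]>95)&(h[...,0]<125)&(h[...,1]>90)&(z>.088)&(z<.1))
"
```

```text
[0.449 0.358 0.216 1.431 0.    0.496] [0.5053 0.2434 0.2506] [ 2.360e-02  9.997e-01 -3.000e-04 -6.000e-04]
[[0.001, -0.954, -0.3, 0.077], [1.0, 0.001, -0.0, 0.0], [0.0, -0.3, 0.954, -0.143], [0.0, 0.0, 0.0, 1.0]]
530 [318. 181.] med [0.5015 0.2439 0.0945] z [0.0929 0.0959] rect [504.3 243.6] [ 7.2 56.9] 87.5
```

View pics/w1.png

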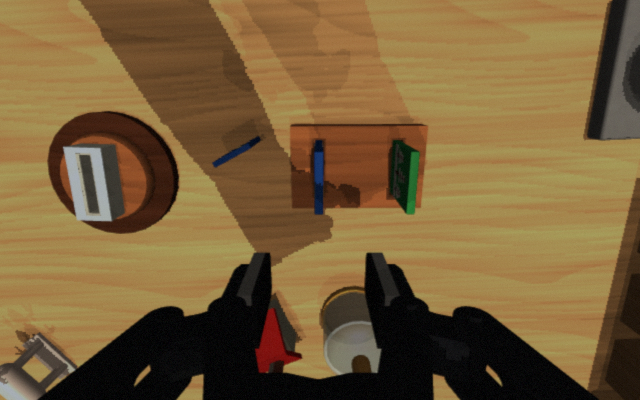

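The wrist view shows the blue panel top edge at (319,180), centred under the tool, with the block's slot at (92,183).

>>> {"method": "send_rows", "body": {"steps": "0 -0.001 0 -0.025 0 0 0;0 0 0 -0.025 0 0 0;0 0 0 -0.025 0 0 0;0 0 0 -0.025 0 0 0;0 0 0 -0.025 0 0 0"}}

```text
clock: 3.48
eef_pos: [0.5042, 0.2433, 0.1248]
tool_rot: [0.027, 1.0, -0.0, -0.0]
ft_force: [-0.4, -0.0, 0.6]
grip_width: 0.0425
grasp_force: 0.0
```

>>> {"method": "send_rows", "body": {"steps": "0 0 0 -0.015 0 0 0;0 0 0 -0.015 0 0 0;0 0 0 -0.015 0 0 0;0 0 0 -0.015 0 0 0;0 0 0 -0.0035 0 0 0"}}

```text
clock: 3.9
eef_pos: [0.5025, 0.2425, 0.0598]
tool_rot: [0.027, 1.0, -0.001, -0.002]
ft_force: [0.3, -0.5, -0.4]
grip_width: 0.0424
grasp_force: 0.0
```

>>> {"method": "send_rows", "body": {"steps": "-1 0 0 0 0 0 0;-1 0 0 0 0 0 0;-1 0 0 0 0 0 0;-1 0 0 0 0 0 0;-1 0 0 0 0 0 0"}}

```text
clock: 4.32
eef_pos: [0.5054, 0.2439, 0.0639]
tool_rot: [0.026, 1.0, 0.0, 0.001]
ft_force: [-0.8, -0.2, 1.1]
grip_width: 0.0062
grasp_force: 60.0
```

>>> {"method": "send_rows", "body": {"steps": "-1 0 0 0 0 0 0;-1 0 0 0 0 0 0;-1 0 0 0 0 0 0;-1 0 0 0 0 0 0;-1 0 0 0 0 0 0"}}

```text
clock: 4.73
eef_pos: [0.5054, 0.2439, 0.0638]
tool_rot: [0.026, 1.0, 0.0, 0.001]
ft_force: [0.0, -0.5, 5.7]
grip_width: 0.0069
grasp_force: 60.4
```

>>> {"method": "send_rows", "body": {"steps": "-1 0 0 0.01 0 0 0;-1 0 0 0.02 0 0 0;-1 0 0 0.03 0 0 0;-1 0 0 0.03 0 0 0;-1 0 0 0.02 0 0 0"}}

```text
clock: 5.15
eef_pos: [0.5049, 0.2437, 0.1756]
tool_rot: [0.026, 1.0, 0.0, 0.001]
ft_force: [0.7, 0.3, 0.2]
grip_width: 0.0069
grasp_force: 59.6
```

>>> {"method": "send_rows", "body": {"steps": "-1 0 -0.02 0 0 0 0;-1 0 -0.03 0 0 0 0;-1 0 -0.03 0 0 0 0;-1 0 -0.02 0 0 0 0;-1 0 0 0 0 0 0"}}

```text
clock: 5.57
eef_pos: [0.5037, 0.14, 0.1729]
tool_rot: [0.028, 1.0, -0.001, -0.001]
ft_force: [-1.0, -0.1, -0.7]
grip_width: 0.0071
grasp_force: 59.6
```

```bash
cat > p.py <<'E'
from h import *
import sys
o,c=wrist(sys.argv[1]);print(o['joint_pos'].round(3),o['eef_pos'].round(4),o['tool_rot'].round(4),o['grip_width'])
z=pts(c)[...,2];h=cv2.cvtColor(c['frame'],cv2.COLOR_RGB2HSV).astype(int)
print("blue");rects(c,(h[...,0]>95)&(h[...,0]<125)&(h[...,1]>90)&(z>.1))
print("blk");rects(c,(z>.052)&(z<.060)&(h[...,1]<90))
print("step");rects(c,(z>.026)&(z<.034))
print("disc");rects(c,(z>.012)&(z<.02))
E
python3 p.py w2
```

```text
[ 2.72e-01  3.19e-01 -4.30e-02  1.21e+00 -1.00e-03  3.29e-01] [0.5037 0.14   0.1729] [ 2.830e-02  9.996e-01 -1.000e-03 -8.000e-04] 0.007064070461339962
blue
3656 [318. 278.] med [0.4915 0.1408 0.2033] z [0.1355 0.2076] rect [502.9 139.9] [ 9.7 58.2] 85.2
blk
102 [557. 167.] med [0.4908 0.3241 0.055 ] z [0.0524 0.0596] rect [490.3 324.2] [ 2.3 15.4] 88.2
3552 [156. 204.] med [0.5021 0.0099 0.0564] z [0.0526 0.0579] rect [504.8  11.3] [37.3 76.7] 85.5
66 [556. 190.] med [0.5077 0.3236 0.0582] z [0.0554 0.0599] rect [508.1 323.4] [ 2.1 15. ] 86.2
109 [549. 211.] med [0.5258 0.3226 0.0554] z [0.0522 0.0599] rect [526.  322.6] [ 2.1 15.2] 87.0
step
10038 [479. 177.] med [0.5006 0.279  0.0267] z [0.026  0.0301] rect [506.5 285.4] [144.5  90.2] 87.5
4271 [183. 188.] med [0.4978 0.0343 0.0305] z [0.0265 0.0324] rect [501.2  12.9] [97.4 89.9] 66.5
93 [339. 157.] med [0.4781 0.159  0.0297] z [0.0261 0.0337] rect [478.  159.1] [ 0.7 40.3] 25.3
disc
8152 [181. 179.] med [0.4841 0.027  0.0166] z [0.0148 0.0181] rect [504.6  11.5] [138.9 139. ] 78.2
52 [488. 127.] med [0.4616 0.2867 0.0163] z [0.0136 0.0198] rect [461.6 286.1] [40.5  0.2] 87.5
42 [554. 126.] med [0.464  0.3424 0.0151] z [0.0124 0.0178] rect [464.1 343.2] [31.7  0.3] 87.4
245 [403. 171.] med [0.495  0.2141 0.0165] z [0.0123 0.0199] rect [500.5 214.7] [23.1 92.9] 72.6
66 [339. 154.] med [0.4776 0.1601 0.016 ] z [0.0122 0.0198] rect [478.2 158.8] [ 0.6 39.9] 25.3
229 [440. 182.] med [0.5068 0.249  0.0162] z [0.0121 0.0198] rect [505.8 245.5] [ 8.9 60. ] 86.8
82 [478. 334.] med [0.6705 0.2949 0.016 ] z [0.0122 0.0198] rect [673.4 297.7] [30.4  3.6] 62.2
```

View pics/w2.png

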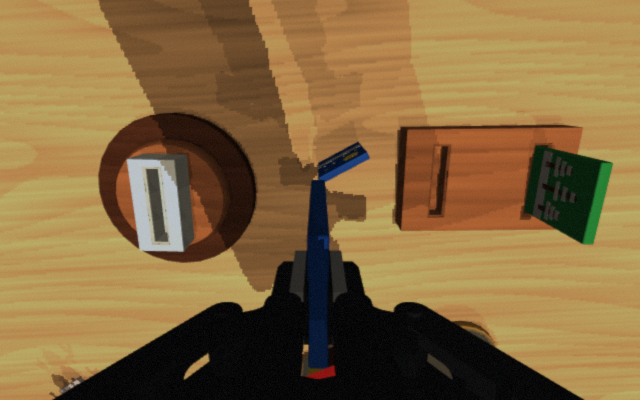

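The panel is held upright at (318,250); the empty slot is at (157,205).

>>> {"method": "send_rows", "body": {"steps": "-1 0.0018 -0.0300 0 0 0 -0.018;-1 0 -0.03 0 0 0 0;-1 0 -0.03 0 0 0 0;-1 0 -0.0286 0 0 0 0;-1 0 -0.01 0 0 0 0"}}

```text
clock: 6.03
eef_pos: [0.5062, 0.0129, 0.1728]
tool_rot: [0.036, 0.999, -0.0, -0.0]
ft_force: [0.1, -0.5, -0.8]
grip_width: 0.0073
grasp_force: 59.6
```

>>> {"method": "send_rows", "body": {"steps": "-1 0 0 -0.02 0 0 0;-1 0 0 -0.02 0 0 0;-1 0 0 -0.003 0 0 0;-1 0 0 0 0 0 0;-1 0 0 0 0 0 0"}}

```text
clock: 6.45
eef_pos: [0.5066, 0.0158, 0.1302]
tool_rot: [0.035, 0.999, 0.0, -0.0]
ft_force: [0.3, 0.3, -0.7]
grip_width: 0.0069
grasp_force: 59.6
```

```bash
python3 p.py w3 | grep -v " 0\.[0-9]\] *$" | head -14
python3 - <<'E'
from h import *
c=camera("scene");b=c["frame"][180:280,300:400,::-1];t=camera("top");d=t["frame"][170:270,240:340,::-1]
w=cv2.imread("pics/w3.png")[100:300,220:420]
cv2.imwrite("pics/s3.png",np.hstack([cv2.resize(b,(390,390),interpolation=2),cv2.resize(w,(390,390),interpolation=2)]))
E
```

```text
[ 0.031  0.322 -0.158  1.091  0.     0.1  ] [0.5066 0.0158 0.1302] [ 3.460e-02  9.994e-01  2.000e-04 -0.000e+00] 0.006865009176493749
blue
3518 [318. 279.] med [0.4949 0.0166 0.1607] z [0.1091 0.1648] rect [505.4  16.4] [ 9.5 57.9] 87.8
blk
3365 [308. 198.] med [0.4922 0.0052 0.0565] z [0.0543 0.0579] rect [503.5  11.5] [36.  74.3] 85.5
step
396 [30. 15.] med [ 0.3706 -0.1551  0.0298] z [0.0262 0.0339] rect [ 371.1 -160.6] [ 5.5 42.3] 20.2
3794 [609. 181.] med [0.5082 0.228  0.0267] z [0.026  0.0279] rect [504.5 237.6] [50.5 90.7] 88.3
6865 [312. 190.] med [0.4972 0.0173 0.0305] z [0.0267 0.032 ] rect [501.7  11.4] [96.7 91. ] 87.1
315 [516. 153.] med [0.4787 0.1574 0.0299] z [0.0262 0.0339] rect [478.5 158.6] [ 6.  42.4] 32.2
432 [  4. 212.] med [ 0.4972 -0.2171  0.0293] z [0.0261 0.0336] rect [ 499.7 -220.4] [ 7.4 51.5] 71.6
657 [605. 374.] med [0.6775 0.2529 0.0298] z [0.0262 0.0338] rect [681.5 257.4] [16.5 59.9] 40.2
disc
423 [47. 18.] med [ 0.3699 -0.154   0.016 ] z [0.0123 0.0198] rect [ 370.5 -163.3] [ 7.7 53.8] 17.2
```

View pics/s3.png

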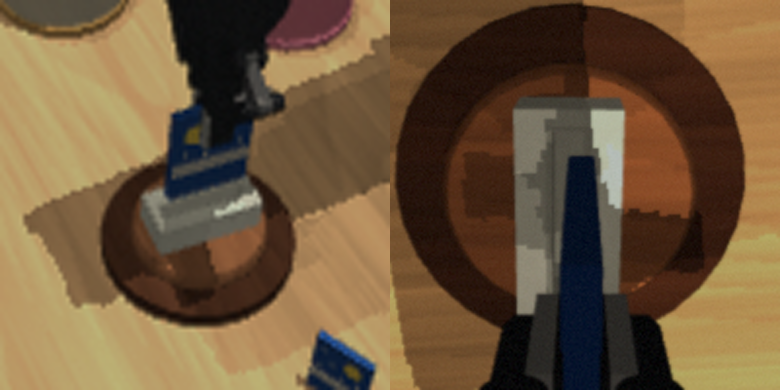

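Panel hangs just above the block, about 5 mm to +y of the slot. I shift it over.

>>> {"method": "send_rows", "body": {"steps": "-1 -0.0006 -0.0048 -0.006 0 0 0;-1 0 0 -0.005 0 0 0;-1 0 0 0 0 0 0;-1 0 0 0 0 0 0;-1 0 0 0 0 0 0"}}

```text
clock: 7.02
eef_pos: [0.5057, 0.0101, 0.1187]
tool_rot: [0.035, 0.999, 0.0, -0.0]
ft_force: [0.0, -1.4, -0.1]
grip_width: 0.007
grasp_force: 59.6
```

```bash
python3 p.py w4 | head -6
```

```text
[ 0.02   0.331 -0.178  1.062  0.     0.09 ] [0.5057 0.0101 0.1187] [ 3.530e-02  9.994e-01  0.000e+00 -1.000e-04] 0.006989289105253054
blue
3425 [318. 282.] med [0.4945 0.0108 0.1492] z [0.1074 0.1532] rect [504.6  10.7] [ 9.6 57.9] 87.8
blk
3769 [321. 201.] med [0.4915 0.0173 0.0565] z [0.0543 0.0579] rect [500.1  11.8] [36.  67.3] 85.5
step
```

>>> {"method": "send_rows", "body": {"steps": "-1 0 0.0009 0 0 0 0;-1 0 0 -0.004 0 0 0;-1 0 0 -0.004 0 0 0;-1 0 0 -0.004 0 0 0;-1 0 0 -0.002 0 0 0"}}

```text
clock: 7.48
eef_pos: [0.5052, 0.0111, 0.1039]
tool_rot: [0.035, 0.999, -0.0, -0.001]
ft_force: [-0.4, 0.5, -1.2]
grip_width: 0.0073
grasp_force: 59.6
```

>>> {"method": "send_rows", "body": {"steps": "-1 0 0 -0.001 0 0 0;-1 0 0 -0.002 0 0 0;-1 0 0 -0.002 0 0 0;-1 0 0 0 0 0 0;-1 0 0 0 0 0 0"}}

```text
clock: 7.9
eef_pos: [0.5057, 0.0111, 0.0997]
tool_rot: [0.035, 0.999, 0.0, -0.0]
ft_force: [0.3, 0.3, -0.7]
grip_width: 0.0073
grasp_force: 59.6
```

>>> {"method": "send_rows", "body": {"steps": "-1 0 0 -0.003 0 0 0;-1 0 0 -0.003 0 0 0;-1 0 0 -0.003 0 0 0;-1 0 0 -0.001 0 0 0;-1 0 0 0 0 0 0"}}

```text
clock: 8.32
eef_pos: [0.5054, 0.011, 0.0893]
tool_rot: [0.035, 0.999, -0.0, -0.0]
ft_force: [-0.8, -1.2, 0.0]
grip_width: 0.007
grasp_force: 59.6
```

>>> {"method": "send_rows", "body": {"steps": "-1 0 0 -0.001 0 0 0;-1 0 0 -0.0005 0 0 0;-1 0 0 0 0 0 0;-1 0 0 0 0 0 0;-1 0 0 0 0 0 0"}}

```text
clock: 8.73
eef_pos: [0.5059, 0.011, 0.0884]
tool_rot: [0.035, 0.999, 0.0, 0.0]
ft_force: [-1.1, -0.0, 0.2]
grip_width: 0.0069
grasp_force: 59.6
```

>>> {"method": "send_rows", "body": {"steps": "0 0 0 0 0 0 0;0 0 0 0 0 0 0;0 0 0 0 0 0 0;0 0 0 0 0 0 0;0 0 0 0 0 0 0"}}

```text
clock: 9.15
eef_pos: [0.5058, 0.011, 0.0883]
tool_rot: [0.035, 0.999, -0.0, 0.0]
ft_force: [-0.4, 0.7, -0.4]
grip_width: 0.0425
grasp_force: 0.0
```

>>> {"method": "send_rows", "body": {"steps": "0 0 0 0.01 0 0 0;0 0 0 0.02 0 0 0;0 0 0 0.035 0 0 0;0 0 0 0.04 0 0 0;0 0 0 0.03 0 0 0"}}

```text
clock: 9.57
eef_pos: [0.5061, 0.0111, 0.2269]
tool_rot: [0.035, 0.999, 0.0, 0.001]
ft_force: [0.9, 0.9, 0.4]
grip_width: 0.0427
grasp_force: 0.0
```

>>> {"method": "send_rows", "body": {"steps": "0 -0.03 0 0.03 0 0 0;0 0 0 0.02 0 0 0;0 0 0 0 0 0 0;0 0 0 0 0 0 0;0 0 0 0 0 0 0"}}

```text
clock: 9.98
eef_pos: [0.4762, 0.011, 0.2726]
tool_rot: [0.035, 0.999, -0.0, -0.0]
ft_force: [-0.5, 0.1, -0.1]
grip_width: 0.0427
grasp_force: 0.0
```

```bash
sed -i 's/(z>.1))/(z>.108)\&(z<.125))/' p.py; python3 p.py w5 | awk '$1>200||NF<3'|head -12
```

```text
[ 0.023  0.179  0.034  1.426 -0.     0.094] [0.4762 0.011  0.2726] [ 0.0352  0.9994 -0.     -0.    ] 0.042669350865113774
blue
484 [320. 212.] med [0.5014 0.0114 0.1185] z [0.1123 0.1199] rect [504.6  11.2] [ 7.3 56.8] 85.9
blk
281 [ 94. 169.] med [ 0.4566 -0.2211  0.0561] z [0.0523 0.0598] rect [ 460.7 -227.3] [77.4 16.7] 26.4
1612 [320. 193.] med [0.5012 0.0151 0.0565] z [0.0546 0.058 ] rect [504.7  11.7] [35.2 76.4] 85.4
step
272 [167.  45.] med [ 0.3425 -0.1285  0.0301] z [0.0262 0.0338] rect [ 343.4 -139.8] [21.6 87.3] 59.4
5560 [552. 172.] med [0.5021 0.2799 0.0268] z [0.026 0.031] rect [506.5 284.9] [144.7  90.3] 87.5
378 [109. 172.] med [ 0.464  -0.2223  0.0298] z [0.0262 0.0337] rect [ 472.7 -235.5] [107.   41.2] 15.1
2967 [319. 184.] med [0.4982 0.0104 0.0304] z [0.0267 0.0322] rect [501.8  11.3] [96.7 91.2] 86.5
263 [522. 306.] med [0.674  0.2581 0.0299] z [0.0261 0.0339] rect [680.2 265.7] [21.9 69.6] 27.0
```

View pics/w5.png

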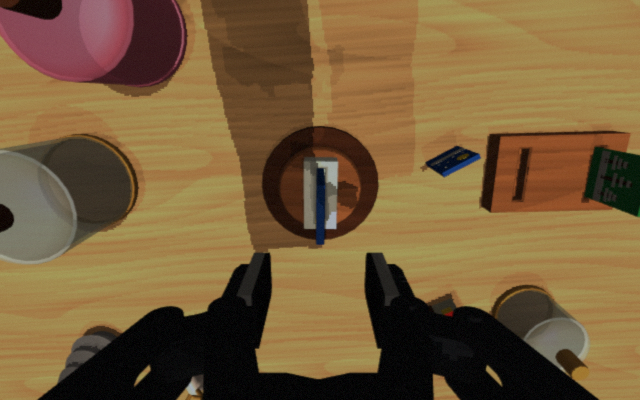

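The panel stands home in the slot (top at 118.5 mm, centred within 0.5 mm), let go. Now to the dome.

>>> {"method": "send_rows", "body": {"steps": "0.5 0 -0.035 0 0 0 0;0.5 0 -0.035 0 0 0 0;0.5 0 -0.035 0 0 0 0;0.5 0 -0.035 0 0 0 0;0.5 0 -0.035 0 0 0 0"}}

```text
clock: 10.45
eef_pos: [0.4756, -0.1652, 0.271]
tool_rot: [0.035, 0.999, 0.001, -0.002]
ft_force: [0.9, 0.2, -0.1]
grip_width: 0.0639
grasp_force: 0.0
```

>>> {"method": "send_rows", "body": {"steps": "0.5 0 -0.035 0 0 0 0;0.5 0 -0.035 0 0 0 0;0.5 0 -0.033 0 0 0 0;0.5 0 0 0 0 0 0;0.5 0 0 0 0 0 0"}}

```text
clock: 10.87
eef_pos: [0.4755, -0.2684, 0.2704]
tool_rot: [0.037, 0.999, 0.001, -0.002]
ft_force: [0.8, -0.1, -0.1]
grip_width: 0.0642
grasp_force: 0.0
```

```bash
cat > k.py <<'E'
from h import *
import sys
zlo=float(sys.argv[2])
o,c=wrist(sys.argv[1]);print(o['joint_pos'].round(3),o['eef_pos'].round(4),o['tool_rot'].round(4),o['grip_width'])
P=pts(c);z=P[...,2];h=cv2.cvtColor(c['frame'],cv2.COLOR_RGB2HSV).astype(int)
print("knobtop");rects(c,(z>zlo+.150)&(z<zlo+.172))
print("crown");rects(c,(z>zlo+.108)&(z<zlo+.135),400)
print("rim");rects(c,(z>zlo+.002)&(z<zlo+.013)&(h[...,1]>110),60)
E
python3 k.py w6 0
```

```text
[-0.514  0.325  0.221  1.47   0.    -0.44 ] [ 0.4755 -0.2684  0.2704] [ 0.037   0.9993  0.0011 -0.0018] 0.06419790323175548
knobtop
1859 [82. 29.] med [ 0.3469 -0.412   0.1662] z [0.1514 0.168 ] rect [ 345.8 -415.4] [25.8 25.6] 19.2
989 [315. 207.] med [ 0.4795 -0.2705  0.1663] z [0.1523 0.1678] rect [ 481.3 -270.6] [25.2 25. ] 20.5
crown
11314 [129.  54.] med [ 0.3599 -0.4016  0.1252] z [0.1124 0.1299] rect [ 360.  -414.7] [108.6  83.3] 87.3
5971 [415.  24.] med [ 0.3522 -0.1855  0.1237] z [0.1123 0.1288] rect [ 355.4 -182.2] [106.9  41.2] 85.6
10475 [315. 186.] med [ 0.4713 -0.2694  0.1249] z [0.1136 0.1293] rect [ 481.7 -270.3] [111.2 110.6] 38.0
1104 [627. 194.] med [0.5046 0.008  0.1168] z [0.1084 0.1195] rect [504.8   9.8] [10.4 57.7] 87.5
rim
458 [214.  61.] med [ 0.3595 -0.3676  0.0099] z [0.0024 0.0123] rect [ 355.1 -382.5] [ 46.3 114.2] 73.5
361 [361.  48.] med [ 0.3607 -0.2193  0.0097] z [0.0022 0.0126] rect [ 353.  -204.1] [106.8  35.3] 51.8
497 [509. 152.] med [ 0.4756 -0.0492  0.0075] z [0.0023 0.0128] rect [486.6 -31.1] [ 48.9 133. ] 67.1
198 [316. 127.] med [ 0.4309 -0.2651  0.0101] z [0.0037 0.0122] rect [ 437.9 -266.9] [98.6 26.2] 86.0
877 [ 59. 282.] med [ 0.6055 -0.6155  0.0076] z [0.0022 0.0128] rect [ 615.5 -620.4] [168.2  60.6] 22.6
536 [ 13. 289.] med [ 0.6173 -0.6862  0.0067] z [0.0052 0.011 ] rect [ 610.6 -683.2] [37.9 63.9] 71.1
67 [634. 299.] med [0.6923 0.1443 0.0067] z [0.0022 0.0126] rect [692.2 145.4] [ 3.7 15.7] 21.0
553 [ 21. 333.] med [ 0.6857 -0.6981  0.0067] z [0.0052 0.0125] rect [ 686.  -693.9] [31.9 67.9] 26.5
146 [ 43. 351.] med [ 0.7175 -0.6758  0.0071] z [0.0053 0.0126] rect [ 714.9 -675.8] [11.8 30.2] 1.5
```

View pics/w6.png

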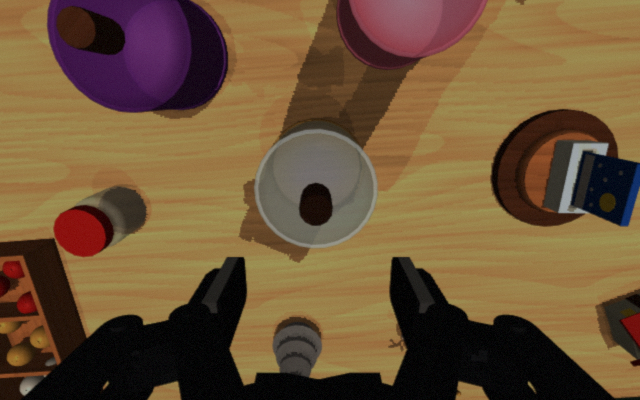

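Knob at (316,205), centre about (0.4815, -0.2705).

>>> {"method": "send_rows", "body": {"steps": "0.5 0.006 -0.002 -0.02 0 0 0;0.5 0 0 -0.03 0 0 0;0.5 0 0 -0.02 0 0 0;0.5 0 0 0 0 0 0;0.5 0 0 0 0 0 0"}}

```text
clock: 11.33
eef_pos: [0.4815, -0.2671, 0.2016]
tool_rot: [0.034, 0.999, 0.001, -0.002]
ft_force: [-0.1, 0.7, 1.1]
grip_width: 0.0642
grasp_force: 0.0
```

```bash
python3 k.py w7 0 | head -8
```

```text
[-0.507  0.358  0.089  1.306  0.    -0.438] [ 0.4815 -0.2671  0.2016] [ 0.0343  0.9994  0.001  -0.0018] 0.06421408368866496
knobtop
479 [11.  9.] med [ 0.3552 -0.4072  0.1555] z [0.1502 0.1634] rect [ 355.9 -410.2] [ 4.6 17.2] 31.0
1811 [312. 234.] med [ 0.479  -0.2702  0.1663] z [0.1517 0.1677] rect [ 481.4 -270.5] [25.2 25.2] 49.4
crown
13045 [78. 51.] med [ 0.3706 -0.3997  0.125 ] z [0.1111 0.13  ] rect [ 373.1 -407.7] [56.3 97.9] 2.0
3716 [443.  15.] med [ 0.365  -0.186   0.1202] z [0.1098 0.1252] rect [ 366. -183.] [84.9 20.1] 85.3
16508 [313. 201.] med [ 0.4693 -0.2688  0.1249] z [0.1137 0.1293] rect [ 480. -271.] [107.9 111.8] 1.4
```

>>> {"method": "send_rows", "body": {"steps": "0.5 0 -0.0034 0 0 0 0;0.5 0 0 -0.02 0 0 0;0.5 0 0 -0.02 0 0 0;0.5 0 0 -0.015 0 0 0;0.5 0 0 -0.006 0 0 0"}}

```text
clock: 11.8
eef_pos: [0.4822, -0.2723, 0.1413]
tool_rot: [0.035, 0.999, 0.0, -0.0]
ft_force: [-1.2, 0.3, 0.7]
grip_width: 0.0641
grasp_force: 0.0
```

>>> {"method": "send_rows", "body": {"steps": "0.5 0 0 -0.005 0 0 0;0.5 0 0 0 0 0 0;0.5 0 0 0 0 0 0;0.5 0 0 0 0 0 0;0.5 0 0 0 0 0 0"}}

```text
clock: 12.22
eef_pos: [0.483, -0.2728, 0.1379]
tool_rot: [0.035, 0.999, -0.0, 0.001]
ft_force: [0.4, -0.1, -1.0]
grip_width: 0.0644
grasp_force: 0.0
```

>>> {"method": "send_rows", "body": {"steps": "0.5 -0.0015 0.002 -0.0025 0 0 0;0.5 0 0 0 0 0 0;0.5 0 0 0 0 0 0;0.5 0 0 0 0 0 0;0.5 0 0 0 0 0 0"}}

```text
clock: 12.63
eef_pos: [0.4808, -0.2704, 0.1343]
tool_rot: [0.035, 0.999, 0.0, 0.0]
ft_force: [0.2, -0.6, -0.2]
grip_width: 0.064
grasp_force: 0.0
```

>>> {"method": "send_rows", "body": {"steps": "-1 0 0 0 0 0 0;-1 0 0 0 0 0 0;-1 0 0 0 0 0 0;-1 0 0 0 0 0 0;-1 0 0 0 0 0 0"}}

```text
clock: 13.05
eef_pos: [0.4811, -0.2705, 0.1345]
tool_rot: [0.035, 0.999, -0.0, 0.0]
ft_force: [-0.3, -1.3, 1.3]
grip_width: 0.0244
grasp_force: 58.9
```

>>> {"method": "send_rows", "body": {"steps": "-1 0 0 0 0 0 0;-1 0 0 0 0 0 0;-1 0 0 0 0 0 0;-1 0 0 0 0 0 0;-1 0 0 0.003 0 0 0"}}

```text
clock: 13.47
eef_pos: [0.48, -0.2699, 0.1363]
tool_rot: [0.035, 0.999, 0.001, -0.001]
ft_force: [0.1, -0.2, -2.9]
grip_width: 0.025
grasp_force: 59.0
```

>>> {"method": "send_rows", "body": {"steps": "-1 0 0 0.005 0 0 0;-1 0 0 0.012 0 0 0;-1 0 0 0.018 0 0 0;-1 0 0 0.02 0 0 0;-1 0 0 0.02 0 0 0"}}

```text
clock: 13.88
eef_pos: [0.4798, -0.2699, 0.2121]
tool_rot: [0.035, 0.999, 0.001, -0.001]
ft_force: [-0.0, -0.2, -4.3]
grip_width: 0.0245
grasp_force: 59.1
```

>>> {"method": "send_rows", "body": {"steps": "-1 0 0 0.02 0 0 0;-1 0 0 0.02 0 0 0;-1 0 0 0.018 0 0 0;-1 0 0 0.01 0 0 0;-1 0 0 0 0 0 0"}}

```text
clock: 14.3
eef_pos: [0.4815, -0.2708, 0.2827]
tool_rot: [0.035, 0.999, -0.001, 0.002]
ft_force: [-0.2, 0.3, -2.7]
grip_width: 0.0245
grasp_force: 59.1
```

```bash
python3 k.py w8 0.144 | head -9
```

```text
[-0.512  0.33   0.259  1.496 -0.    -0.442] [ 0.4815 -0.2708  0.2827] [ 3.520e-02  9.994e-01 -9.000e-04  1.700e-03] 0.02453952040218617
knobtop
6368 [318. 292.] med [ 0.4749 -0.2705  0.3134] z [0.295  0.3157] rect [ 482.2 -270.5] [52.1 26.4] 87.2
crown
22237 [318. 215.] med [ 0.4587 -0.2684  0.2727] z [0.261  0.2773] rect [ 469.1 -270.2] [111.8  84.3] 86.2
431 [317. 336.] med [ 0.5294 -0.2751  0.27  ] z [0.2675 0.2737] rect [ 526.2 -274. ] [34.5 17.6] 86.5
rim
307 [116.  26.] med [ 0.3501 -0.4052  0.1515] z [0.1463 0.1567] rect [ 348.4 -409. ] [11.9 25.7] 70.3
```

View pics/w8.png

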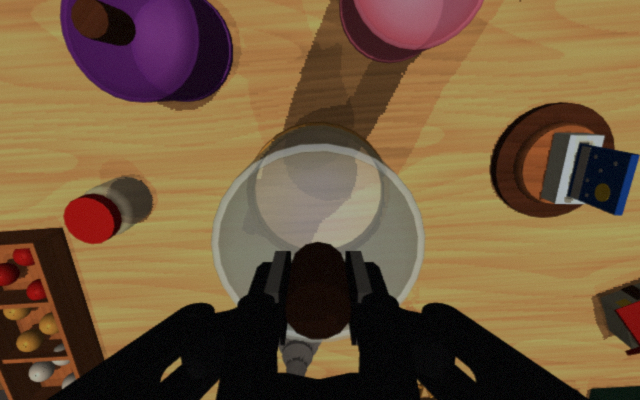

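The dome hangs upright from the fingers (knob at (318,290)). I carry it over the plinth.

>>> {"method": "send_rows", "body": {"steps": "-1 0.002 0.01 0 0 0 0;-1 0.002 0.02 0 0 0 0;-1 0.002 0.03 0 0 0 0;-1 0.003 0.03 0 0 0 0;-1 0.003 0.03 0 0 0 0"}}

```text
clock: 14.77
eef_pos: [0.4917, -0.1484, 0.2783]
tool_rot: [0.036, 0.999, 0.001, -0.002]
ft_force: [0.2, 0.4, -3.5]
grip_width: 0.0244
grasp_force: 59.3
```

>>> {"method": "send_rows", "body": {"steps": "-1 0.003 0.03 0 0 0 0;-1 0.003 0.03 0 0 0 0;-1 0.003 0.03 0 0 0 0;-1 0.002 0.03 0 0 0 0;-1 0 0.02 0 0 0 0"}}

```text
clock: 15.18
eef_pos: [0.5027, -0.007, 0.2785]
tool_rot: [0.034, 0.999, 0.001, -0.002]
ft_force: [0.0, -0.2, -4.2]
grip_width: 0.0244
grasp_force: 59.4
```

>>> {"method": "send_rows", "body": {"steps": "-1 0 0.015 0 0 0 0;-1 0 0.007 0 0 0 0;-1 0 0 0 0 0 0;-1 0 0 0 0 0 0;-1 0 0 0 0 0 0"}}

```text
clock: 15.6
eef_pos: [0.5035, 0.0109, 0.2797]
tool_rot: [0.036, 0.999, -0.0, -0.001]
ft_force: [-0.2, -0.9, -3.3]
grip_width: 0.0246
grasp_force: 59.4
```

```bash
python3 k.py w9 0.146 | head -9
python3 - <<'E'
from h import *
import pickle
# band and knob centrelines in the scene and top views
for n in("scene","top"):
    c=camera(n);P=pts(c);m=(abs(P[...,0]-.505)<.08)&(abs(P[...,1]-.012)<.08)
    cv2.imwrite(f"pics/{n}9.png",c["frame"][:,:,::-1]);pickle.dump(c,open(n+"9.pkl","wb"))
    for lo in(.15,.19,.23): 
        q=P[m&(P[...,2]>lo)&(P[...,2]<lo+.03)]; 
        if len(q)>30:
            r=cv2.minEnclosingCircle(q[:,:2].astype(np.float32)*1000);print(n,lo,len(q),np.round(r[0],1),round(r[1],1))
E
```

```text
[ 2.200e-02  2.340e-01  1.210e-01  1.459e+00 -1.000e-03  9.300e-02] [0.5035 0.0109 0.2797] [ 3.560e-02  9.994e-01 -3.000e-04 -5.000e-04] 0.024557024827164316
knobtop
6545 [318. 297.] med [0.4976 0.0112 0.3113] z [0.2969 0.3178] rect [504.2  11. ] [52. 26.] 86.6
crown
22316 [318. 215.] med [0.481  0.0133 0.2698] z [0.2587 0.2746] rect [491.3  11.6] [111.4  85.2] 86.6
424 [318. 336.] med [0.5514 0.0071 0.2666] z [0.2644 0.2706] rect [548.6   7.6] [34.3 16.6] 86.0
rim
440 [318. 132.] med [0.4523 0.015  0.1554] z [0.1497 0.1582] rect [459.7  14.1] [95.2 25.6] 85.7
scene 0.15 389 [509.2  14.6] 57.5
scene 0.19 375 [513.4  21.9] 54.4
scene 0.23 466 [507.7  13.1] 56.2
top 0.15 57 [485.2 -27.1] 36.8
top 0.23 57 [502.4 -15.4] 48.3
```

Dome centred over the seat within about 1 mm; lowering.

>>> {"method": "send_rows", "body": {"steps": "-1 0 0 -0.01 0 0 0;-1 0 0 -0.015 0 0 0;-1 0 0 -0.015 0 0 0;-1 0 0 -0.015 0 0 0;-1 0 0 -0.015 0 0 0"}}

```text
clock: 16.17
eef_pos: [0.5039, 0.0108, 0.2097]
tool_rot: [0.036, 0.999, -0.0, 0.0]
ft_force: [-0.0, 0.1, -3.2]
grip_width: 0.0245
grasp_force: 59.5
```

>>> {"method": "send_rows", "body": {"steps": "-1 0 0 -0.013 0 0 0;-1 0 0 -0.01 0 0 0;-1 0 0 -0.005 0 0 0;-1 0 0 0 0 0 0;-1 0 0 0 0 0 0"}}

```text
clock: 16.58
eef_pos: [0.504, 0.0114, 0.1825]
tool_rot: [0.035, 0.999, -0.0, 0.0]
ft_force: [0.8, 0.2, -3.1]
grip_width: 0.0245
grasp_force: 59.4
```

```bash
python3 k.py w10 0.046 | head -9
python3 - <<'E'
from h import *
c=camera("scene");P=pts(c);m=(abs(P[...,0]-.505)<.08)&(abs(P[...,1]-.012)<.08)
for lo in(.045,.055,.13): 
    q=P[m&(P[...,2]>lo)&(P[...,2]<lo+.03)];r=cv2.minEnclosingCircle(q[:,:2].astype(np.float32)*1000);print(lo,len(q),np.round(r[0],1),round(r[1],1))
E
```

```text
[ 0.023  0.275 -0.078  1.217 -0.     0.093] [0.504  0.0114 0.1825] [ 3.540e-02  9.994e-01 -0.000e+00  1.000e-04] 0.02451799276969513
knobtop
6333 [317. 293.] med [0.4977 0.0116 0.2137] z [0.1968 0.2165] rect [504.5  11.2] [52.  25.9] 85.2
crown
22294 [318. 215.] med [0.4813 0.0138 0.1726] z [0.1611 0.1772] rect [491.6  12.2] [111.7  84.6] 86.3
425 [317. 336.] med [0.5519 0.0074 0.1694] z [0.1673 0.1733] rect [549.2   8.2] [34.3 16.4] 85.2
rim
577 [74. 22.] med [ 0.3676 -0.1495  0.0537] z [0.0482 0.0587] rect [ 368.4 -161.7] [10.4 63.2] 19.7
382 [318. 132.] med [0.4531 0.0155 0.0578] z [0.0514 0.0589] rect [460.3  14.9] [95.  25.5] 85.4
0.045 289 [509.7  15.2] 57.5
0.055 319 [509.7  15.2] 57.5
0.13 347 [508.6  14.2] 55.9
```

>>> {"method": "send_rows", "body": {"steps": "-1 -0.0005 -0.0006 -0.004 0 0 0;-1 0 0 -0.004 0 0 0;-1 0 0 -0.004 0 0 0;-1 0 0 -0.003 0 0 0;-1 0 0 -0.002 0 0 0"}}

```text
clock: 17.1
eef_pos: [0.5029, 0.011, 0.1646]
tool_rot: [0.035, 0.999, -0.0, -0.0]
ft_force: [-0.3, -0.6, -4.0]
grip_width: 0.0242
grasp_force: 59.4
```

>>> {"method": "send_rows", "body": {"steps": "-1 0 0 -0.002 0 0 0;-1 0 0 -0.002 0 0 0;-1 0 0 -0.002 0 0 0;-1 0 0 0 0 0 0;-1 0 0 0 0 0 0"}}

```text
clock: 17.52
eef_pos: [0.5032, 0.011, 0.1591]
tool_rot: [0.035, 0.999, -0.0, -0.0]
ft_force: [0.4, 0.2, -3.7]
grip_width: 0.0245
grasp_force: 59.4
```

>>> {"method": "send_rows", "body": {"steps": "-1 0 0 -0.002 0 0 0;-1 0 0 -0.002 0 0 0;-1 0 0 -0.002 0 0 0;-1 0 0 0 0 0 0;-1 0 0 0 0 0 0"}}

```text
clock: 17.93
eef_pos: [0.5031, 0.011, 0.153]
tool_rot: [0.035, 0.999, -0.0, -0.0]
ft_force: [-0.2, -0.0, -3.3]
grip_width: 0.0242
grasp_force: 59.4
```

>>> {"method": "send_rows", "body": {"steps": "-1 0 0 -0.001 0 0 0;-1 0 0 -0.001 0 0 0;-1 0 0 0 0 0 0;-1 0 0 0 0 0 0;-1 0 0 0 0 0 0"}}

```text
clock: 18.35
eef_pos: [0.5033, 0.0111, 0.1513]
tool_rot: [0.035, 0.999, -0.0, 0.0]
ft_force: [-0.2, -0.1, -3.0]
grip_width: 0.0245
grasp_force: 59.4
```

>>> {"method": "send_rows", "body": {"steps": "-1 0 0 -0.0008 0 0 0;-1 0 0 0 0 0 0;-1 0 0 0 0 0 0;-1 0 0 0 0 0 0;-1 0 0 0 0 0 0"}}

```text
clock: 18.77
eef_pos: [0.5034, 0.0111, 0.1505]
tool_rot: [0.035, 0.999, 0.0, 0.0]
ft_force: [-0.2, 0.7, -3.6]
grip_width: 0.0244
grasp_force: 59.7
```

>>> {"method": "send_rows", "body": {"steps": "-1 0 0 -0.0005 0 0 0;-1 0 0 0 0 0 0;-1 0 0 0 0 0 0;-1 0 0 0 0 0 0;-1 0 0 0 0 0 0"}}

```text
clock: 19.18
eef_pos: [0.5034, 0.0111, 0.1504]
tool_rot: [0.035, 0.999, 0.0, 0.0]
ft_force: [-2.3, 0.6, 3.7]
grip_width: 0.0245
grasp_force: 60.0
```

Contact felt (about 7 N change): the rim is down. Releasing.

>>> {"method": "send_rows", "body": {"steps": "0.4 0 0 0 0 0 0;0.4 0 0 0 0 0 0;0.4 0 0 0 0 0 0;0.4 0 0 0 0 0 0;0.4 0 0 0 0 0 0"}}

```text
clock: 19.6
eef_pos: [0.5034, 0.011, 0.1499]
tool_rot: [0.035, 0.999, -0.0, 0.0]
ft_force: [-0.0, 0.4, 0.4]
grip_width: 0.06
grasp_force: 0.0
```

>>> {"method": "send_rows", "body": {"steps": "0.4 0 0 0.01 0 0 0;0.4 0 0 0.03 0 0 0;0.4 0 0 0.04 0 0 0;0.4 0 0 0.04 0 0 0;0.4 -0.03 0 0.01 0 0 0"}}

```text
clock: 20.02
eef_pos: [0.4806, 0.0111, 0.2874]
tool_rot: [0.035, 0.999, 0.0, 0.008]
ft_force: [1.6, 0.4, 1.8]
grip_width: 0.0597
grasp_force: 0.0
```

>>> {"method": "send_rows", "body": {"steps": "0.4 -0.03 0 0 0 0 0;0.4 0 0 0 0 0 0;0.4 0 0 0 0 0 0;0.4 0 0 0 0 0 0;0.4 0 0 0 0 0 0"}}

```text
clock: 20.43
eef_pos: [0.4441, 0.011, 0.2801]
tool_rot: [0.035, 0.999, -0.0, 0.0]
ft_force: [0.7, 1.0, -0.7]
grip_width: 0.0597
grasp_force: 0.0
```

```bash
python3 k.py w11 0.016 | head -16
python3 - <<'E'
from h import *
c=camera("scene");P=pts(c);m=(abs(P[...,0]-.505)<.08)&(abs(P[...,1]-.012)<.08)
for lo,hi in((.018,.03),(.1,.14),(.15,.19)): 
    q=P[m&(P[...,2]>lo)&(P[...,2]<hi)];r=cv2.minEnclosingCircle(q[:,:2].astype(np.float32)*1000);print(lo,len(q),np.round(r[0],1),round(r[1],1),q[:,2].max())
w=cv2.imread("pics/w11.png");f=c["frame"][90:390,200:460,::-1]
cv2.imwrite("pics/fin.png",np.hstack([cv2.resize(f,(347,400)),w[:,120:560]]))
E
```

```text
[ 0.025  0.112 -0.026  1.432 -0.     0.095] [0.4441 0.011  0.2801] [ 3.520e-02  9.994e-01 -0.000e+00  3.000e-04] 0.05965856625224195
knobtop
942 [27. 42.] med [ 0.3201 -0.1781  0.1669] z [0.166  0.1682] rect [ 320.5 -178.4] [24.8 24.4] 39.1
980 [323. 272.] med [0.5005 0.011  0.1822] z [0.1674 0.1836] rect [503.7  10.9] [25.6 24.7] 89.9
crown
7838 [76. 51.] med [ 0.3249 -0.1683  0.1271] z [0.1242 0.1465] rect [ 325.1 -178.8] [89.3 79.9] 86.0
9200 [322. 242.] med [0.4905 0.0119 0.1407] z [0.1288 0.1453] rect [502.4  10.4] [110.5 107.5] 88.2
rim
331 [178.  67.] med [ 0.331  -0.1287  0.0236] z [0.0181 0.0289] rect [ 330.7 -140.7] [ 32.7 101. ] 74.8
7439 [542. 195.] med [0.5005 0.2751 0.0263] z [0.0199 0.028 ] rect [506.8 285.3] [145.6  91.2] 87.4
339 [320. 176.] med [0.456  0.0121 0.0258] z [0.0181 0.0282] rect [469.   13.1] [110.9  44.3] 86.3
0.018 146 [510.2  17.5] 57.5 0.029993322479545337
0.1 907 [509.  14.] 56.2 0.1399956859490431
0.15 139 [506.6  13. ] 13.8 0.1833116514490276
```

View pics/fin.png

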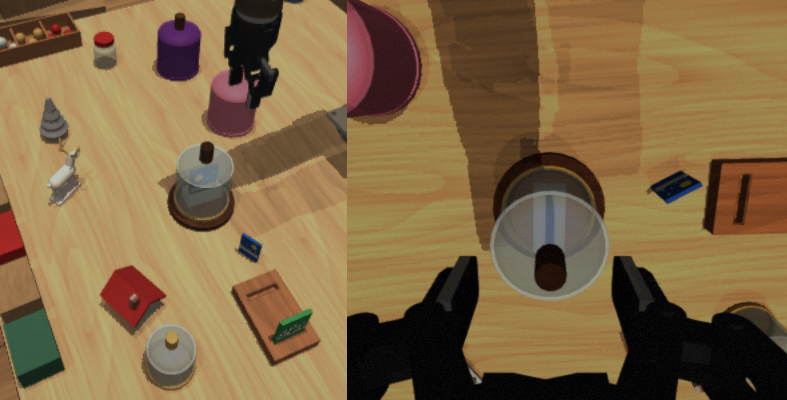

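The picture shows the dome flat on the plinth over the panel. Its knob top is at 182 mm, as expected, and it is centred within about 1.5 mm, with the gripper clear.

```bash
python3 -c "
from workcell import *
print(job_done())"
```

```text
the job is handed in; nothing more can be done
None
```

The blue panel stands fully home in the slot and the large dome sits flat over it, centred on the plinth to about 1.5 mm; I handed the job in at about 20.5 s of the 72 s allowed, but the hand-in returned no verdict.

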